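# Close a carton in the ratchet lid press

## Robot

A 7-joint arm with a two-finger parallel gripper is mounted at the origin on the work surface; the furniture and walls round the work are solid. World frame = base frame: x ahead of the robot, y to its left, z up, the work surface at z = 0. Lengths are in m, angles in degrees, forces in N, time in s.
With the tool pointing down it reaches from about 0.35 to 0.9 m from the base axis. Payload 8.1 kg.
Tool frame: the origin (TCP) lies at the very end of the fingers, on their centre line; the grasp point (between the pads) lies 19 mm behind it; z points along the fingers, y is the line along which they close (so a half turn about z gives the same grasp; the last joint's range is limited). The gripper opens to 85 mm and grips with 20 to 120 N. Pads are 22 mm wide; open, the fingers measure 114 mm over their backs; the gripper's body (76 mm by 85 mm) begins 54 mm behind the grasp point. The pads swing forward as they close: fully open they stand 13 mm farther back than shut.
Start: joints at [58.637, 24.895, 1.432, 90.138, -0.665, 64.973, -4.303], TCP at [0.269, -0.564, 0.231] pointing down, gripper open.
Joint ranges: [-149.89, 149.89], [-25.12, 119.58], [-72.63, 75.52], [4.76, 147.25], [-75.54, 255.54], [6.69, 114.76], [-157.13, 157.13]. Speed limits (degrees/s): [127.2, 127.2, 172.46, 172.46, 180, 180, 180].

## Interface

Orientations are given as a 3x3 rotation matrix whose columns are the frame's x, y, z axes.
In Python, from workcell import robot, grab_frame gives the robot as it stands. The module is installed in compiled form; this text tells all that it offers.
- The arm moves only by the tool arm_command, never from a script. Its arguments are lists of equal length, an entry for each row: "gripper": the gripper's target within -1 to 1 (fully open at 1, half-way at 0, shut at -1); "delta_pos": the shift along the tool's x, y, z in m, a list of three; "rot": the turn, a rotation vector about the tool's x, y, z in degrees, a list of three. In form: {"gripper": [gripper, ...], "delta_pos": [[dx, dy, dz], ...], "rot": [[ax, ay, az], ...]}. A call has 1 to 12 rows; each row shifts and turns the commanded pose from where the row before left it, along the tool's axes as they then stand; what a row does not reach is not made up. A row lasts 1/8 s, in which the tool goes at most 62.5 mm and 10.7 degrees, less where a joint would pass 70% of its speed; a pose out of reach is approached as far as the arm can. A call with a gripper value outside its range is refused whole. The fingers move at their own pace and stop on an object; the grip force is fixed at half the most. Time passes only in rows, so rows that do not move let the fingers close. It gives the time, the measured TCP pose, the force, the opening and the grip force at its end, in the units of the state.
- robot.state(): the state, without advancing time (a new reading comes with each control period).
- grab_frame(name): name is "scene" or "top" or "wrist"; returns a dict with "image" (400x640x3 uint8, red, green, blue), "depth" (400x640 float32, m along the optical axis (not along the pixel's ray), 0 where there is no reading), "K" (3x3 intrinsics, pixels), "pose" (4x4, takes a point from camera to world coordinates). Camera axes: x right, y up, looking along -z (the intrinsics and any distortion apply to the point x, -y, -z); pixel columns grow to the right and rows downward; lengths in m; the calibration is good to about 2 mm. The wrist camera is an equidistant fisheye: a pixel r from the principal point sees the ray r / f radians off the axis. A picture is of the moment at which its call begins.
- robot.hand_in(): hands the job in; it is judged then, once.
The state is a dict: "t": time; "qpos": joint angles; "qvel": joint speeds; "tau": joint torques, N m; "position": TCP position; "ee_rot": TCP orientation; "force": force on the tool from outside, world axes, zero at the start; "wrist_torque": the same for the moment, N m; "grip_width": finger opening in m; "grip_force": force on a finger pad.
Only numpy, scipy, OpenCV 4.12 (cv2) and the standard library are available. Lean on these libraries where they do the work, as an engineer would, in place of code of your own. Each camera call takes 0.05 s, during which the arm holds its last target. There are 200 camera calls.

## Task

Close the carton that stands in the lid press: push the press lever down until it holds by itself in its third notch, so that the lid is fully home, but never to the fourth, which would crush the carton. Take the hand off the lever and let the press hold the lid for two seconds for the glue strip to take, then press the release button and keep it down until the lever has sprung all the way back up. Leave the other things on the worktop where they are.

Things in the scene. Friction and masses are not known exactly. Their poses are not given: they have to be found in the camera images.
- press: Bench lid press, bolted down: grey base 170 x 140 x 12 mm, column at the rear, head up to 196 mm with a square steel ram and sprung 50 x 60 mm foot over the carton. Origin: centre of the base's underside; x from the lever's end (robot) to the column, y left, z up. Lever, toothed sector and release button lie on its right side in the plane y = -60 mm. It does not move.
- lever_hinge (a point): Point on the lever's hinge axis (along the press's y) in the lever's plane: x = +10 mm, y = -60 mm, 160 mm up in the press's frame. A white upright post of the room, 40 mm square and taller than the arm, stands 0.3 m straight ahead of the robot (y = -0.04 to 0), with a beam to the left of it at z = 0.76 to 0.79: reach for the press along the post's right (-y) side.
- lever_grip (a point): Centre of the lever's black cross grip, moving with it: a round bar 74 mm long (along the press's y), 22 mm thick, 190 mm from the hinge on the robot's side. 207 mm above the worktop at rest, 93 mm in the third notch. Nothing stands above it or beside it; push it down from above with the shut fingertips.
- lever (a joint): Press lever, rad. 0: at rest, pointing at the robot, 0.25 above level; grows as the grip is pushed down; stop at 0.9. Four ratchet notches hold it at 0.20, 0.40, 0.60, 0.80: pushed a little past one and let go, it comes back up to it. Marks on a quadrant beside it, third one long. 2 N at the grip, 5 to 9 N once on the lid. Button down, a spring lifts it to 0 in about 1 s.
- release_button (a point): Centre of the release button's top: a black disc 29 mm across on the front end of the pawl, in the lever's plane, 95 mm to the robot's side of the hinge, 238 mm above the worktop when up. Pressed straight down with the shut fingertips it sinks up to 11 mm (4 to 8 N, then a hard stop); the lever is free when it is 8 mm or more down. It springs up by itself.
- release (a joint): Pawl that carries the release button, rad: 0 = button up, pawl hooked into the teeth; 0.22 = fully pressed; clear of the teeth above 0.15.
- carton: Loose brown two-part carton, 92 x 96 mm over the lid, 46 mm high without it, standing in the press under the foot between low stops. Origin: centre of its underside, 12 mm above the worktop.
- carton_lid (a joint): How far the carton's lid has been pushed on, m: 0 = standing 10 mm proud, 0.010 = fully home; it starts at 0 to 0.003. It moves straight down, needs 40 N (more than an arm should push; the press does it at the third notch) and stays where it is left.
- next_carton: Small brown carton, 63 x 101 x 50 mm, standing to the left of the press; a bystander. Origin: centre of its underside.
- tape_roll: Brown roll of kraft tape, 69 mm across, 61 mm tall, standing on its end to the left of the press; a bystander. Origin: centre of its underside.
- measure: Yellow pocket tape measure, 33 x 68 x 61 mm, to the left of the press; a bystander. Origin: centre of its underside.

How it is judged:
By the outcome, as a careful person would: the job done as asked, in the order asked, and still so for the second after the job is handed in, with the robot touching nothing.
It also fails if it takes over 42 s, if anything falls off the work surface, if the arm or the gripper's body presses on something with over 40 N, if the wrist force passes 120 N, or if a joint passes its speed limit or range.

## Working session

There is one attempt and no reset: what is moved stays moved. The work goes in short steps, Python scripts to look and compute and a tool call to move; the robot and the scene stay as the last step left them, time stands still between calls to the robot, and variables do not carry over. Pictures are saved under pics/ and viewed, at most 10 in all, crops included, and the job is handed in when it is done.

Besides the shell and the picture viewer there is one more tool, called by a JSON object that holds its "api" and its "payload". arm_command: Moves the arm, as the interface text tells. Its arguments: {"type":"object","properties":{"gripper":{"type":"array","items":{"type":"number"}},"delta_pos":{"type":"array","items":{"type":"array","items":{"type":"number"}}},"rot":{"type":"array","items":{"type":"array","items":{"type":"number"}}}},"required":["gripper","delta_pos","rot"]}

```bash
mkdir -p pics; python3 - <<'E'
from workcell import robot, grab_frame
import cv2,numpy as np
s=robot.state(); print(s['t'],s['position'],np.round(s['ee_rot'],3),s['force'])
for n in ("scene","top"):
    f=grab_frame(n); cv2.imwrite(f"pics/{n}0.png",f['image'][:,:,::-1]); np.savez(f"{n}0.npz",**f); print(n,np.round(f['pose'],3).tolist(),f['K'].tolist())
E
```

```text
0.0 [ 0.26863506 -0.56375275  0.23053783] [[ 0.903  0.43  -0.001]
 [ 0.43  -0.903  0.001]
 [-0.    -0.002 -1.   ]] [ 0.00724393 -0.38977173 -0.26798811]
scene [[-0.853, 0.251, -0.457, 0.009], [-0.521, -0.448, 0.727, 0.657], [-0.022, 0.858, 0.513, 0.677], [0.0, 0.0, 0.0, 1.0]] [[445.46144310824883, 0.0, 322.0473031319381], [0.0, 445.46144310824883, 203.18000361441673], [0.0, 0.0, 1.0]]
top [[-0.025, 0.993, -0.118, 0.368], [-1.0, -0.022, 0.019, -0.064], [0.016, 0.119, 0.993, 1.178], [0.0, 0.0, 0.0, 1.0]] [[430.7714443087103, 0.0, 315.02827054395914], [0.0, 430.7714443087103, 201.66159684035804], [0.0, 0.0, 1.0]]
```

View pics/scene0.png

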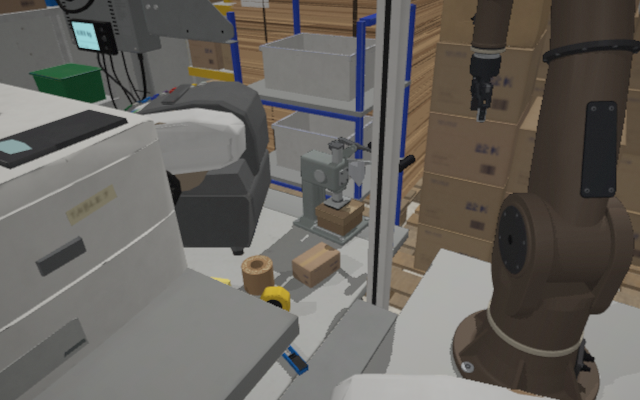

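View pics/top0.png

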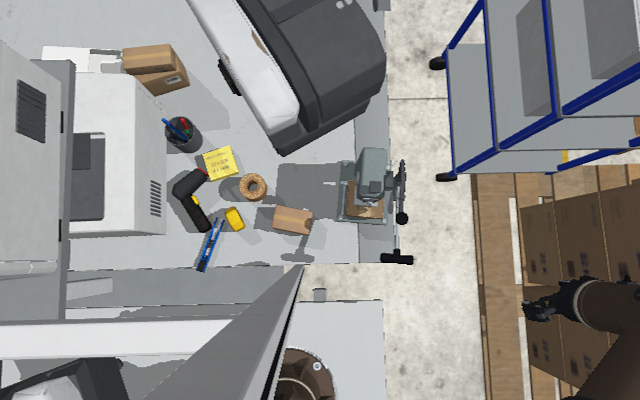

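The top view shows the press at about (365,190), its black grip bar at (397,258) and the black button disc at (402,218). I'll measure them with depth.

```bash
cat > h.py <<'E'
import numpy as np
def cloud(f):
    K,d,P=f['K'],f['depth'],f['pose']; v,u=np.mgrid[:d.shape[0],:d.shape[1]]
    p=np.stack([(u-K[0,2])/K[0,0]*d,-(v-K[1,2])/K[1,1]*d,-d],-1)
    return p@P[:3,:3].T+P[:3,3]
E
python3 - <<'E'
import numpy as np,cv2
from h import cloud
f=dict(np.load('top0.npz')); W=cloud(f); im=f['image'].astype(int)
dark=(im.max(-1)<60)&(f['depth']>0)
n,L,st,c=cv2.connectedComponentsWithStats(((dark)&(W[...,2]>.15)).astype(np.uint8))
for i in range(1,n):
    x,y,w,h,a=st[i]
    if a>15 and 370<x<430 and 140<y<280:
        p=W[L==i]; print(st[i],p.mean(0).round(4),p.min(0).round(3),p.max(0).round(3))
        if y>235:
            q=p[p[:,2]>np.percentile(p[:,2],30)][:,:2]; print('dir',np.linalg.svd(q-q.mean(0))[2][0])
for u,v in [(381,258),(397,258),(410,258),(397,235),(402,218),(400,175),(370,160),(375,180),(340,205)]: print(u,v,W[v,u].round(3),im[v,u])
cv2.imwrite('pics/crop.png',cv2.resize(f['image'][130:280,320:440,::-1],None,fx=4,fy=4))
E
```

```text
[394 163   8  22  68] [ 0.543  -0.2781  0.19  ] [ 0.521 -0.284  0.165] [ 0.572 -0.266  0.213]
[396 212  12  13 127] [ 0.4401 -0.2704  0.238 ] [ 0.427 -0.283  0.185] [ 0.454 -0.259  0.243]
[381 249  33  16 316] [ 0.3532 -0.2597  0.2163] [ 0.339 -0.295  0.205] [ 0.373 -0.226  0.223]
dir [0.12109806 0.99264055]
381 258 [ 0.354 -0.226  0.214] [7 7 9]
397 258 [ 0.353 -0.26   0.22 ] [21 22 26]
410 258 [ 0.352 -0.289  0.219] [20 21 23]
397 235 [ 0.404 -0.267  0.198] [182 189 194]
402 218 [ 0.44  -0.272  0.239] [24 25 29]
400 175 [ 0.542 -0.28   0.202] [41 42 45]
370 160 [ 0.58  -0.213  0.196] [132 144 145]
375 180 [ 0.533 -0.223  0.196] [135 148 148]
340 205 [ 0.497 -0.154  0.01 ] [86 95 95]
```

View pics/crop.png

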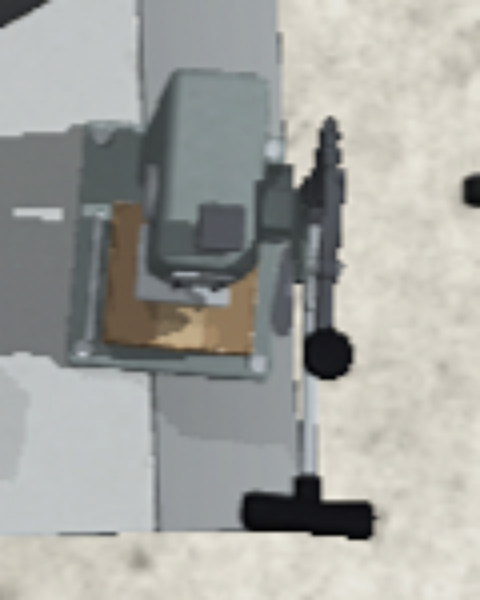

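The crop agrees: the grip bar centre is about (0.3525, -0.260), the button (0.441, -0.271), and the lever points about -7° from x. I'll rise, align the tool with the world axes, shut the gripper and go above the grip.

{"api": "arm_command", "payload": {"gripper": [-1,-1,-1,-1,-1,-1,-1,-1,-1,-1,-1,-1], "delta_pos": [[0,0,-0.03],[0,0,-0.03],[0,0,0],[0.0104,-0.038,0],[0.0104,-0.038,0],[0.0104,-0.038,0],[0.0104,-0.038,0],[0.0104,-0.038,0],[0.0104,-0.038,0],[0.0104,-0.038,0],[0.0104,-0.038,0],[0,0,0]], "rot": [[0,0,8.5],[0,0,8.5],[0,0,8.5],[0,0,0],[0,0,0],[0,0,0],[0,0,0],[0,0,0],[0,0,0],[0,0,0],[0,0,0],[0,0,0]]}}

```text
t: 1.6
position: [0.3529, -0.2574, 0.2912]
ee_rot: [[1.0, 0.004, 0.0], [0.004, -1.0, 0.001], [0.0, -0.001, -1.0]]
force: [0.7, -1.7, -0.4]
grip_width: -0.0001
grip_force: 0.0
```

```bash
python3 - <<'E'
from workcell import robot, grab_frame
import cv2,numpy as np
s=robot.state(); print(s['t'],s['position'],np.round(s['ee_rot'],3),s['force'],s['grip_width'],np.round(s['qpos'],1))
a=grab_frame("top");b=grab_frame("scene")
cv2.imwrite("pics/b.png",np.vstack([cv2.resize(a['image'][100:300,250:500,::-1],None,fx=1.5,fy=1.5),cv2.resize(b['image'][100:270,280:480,::-1],(375,300))]))
E
```

```text
1.6 [ 0.35293752 -0.25743954  0.29123702] [[ 1.     0.004  0.   ]
 [ 0.004 -1.     0.001]
 [ 0.    -0.001 -1.   ]] [ 0.70028006 -1.68701299 -0.3611282 ] -6.935757163380613e-05 [ 32.5   4.5  -3.7 109.    0.3  66.5 -61. ]
```

View pics/b.png

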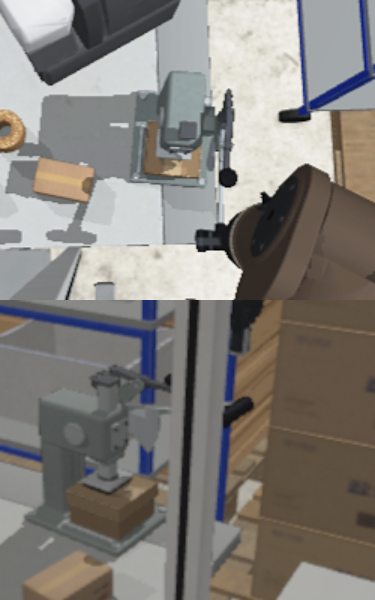

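The hand hangs over the grip and clear of the post. Pushing down.

{"api": "arm_command", "payload": {"gripper": [-1,-1,-1,-1,-1,-1,-1,-1,-1,-1,-1,-1], "delta_pos": [[0,0.0025,0.03],[0,0,0.025],[0,0,0.01],[0,0,0.01],[0,0,0.01],[-0.001,0,0.012],[-0.001,0,0.012],[-0.001,0,0.012],[0,0,0.012],[0,0,0.012],[0,0,0.012],[0,0,0]], "rot": [[0,0,0],[0,0,0],[0,0,0],[0,0,0],[0,0,0],[0,0,0],[0,0,0],[0,0,0],[0,0,0],[0,0,0],[0,0,0],[0,0,0]]}}

```text
t: 3.2
position: [0.3502, -0.263, 0.134]
ee_rot: [[1.0, 0.0, 0.002], [0.0, -1.0, -0.001], [0.002, 0.001, -1.0]]
force: [1.5, -0.6, 2.1]
grip_width: -0.0001
grip_force: 1.2
```

{"api": "arm_command", "payload": {"gripper": [-1,-1,-1,-1,-1,-1], "delta_pos": [[0.001,0,0.009],[0.001,0,0.009],[0.001,0,0.008],[0.001,0,0.007],[0,0,0],[0,0,0]], "rot": [[0,0,0],[0,0,0],[0,0,0],[0,0,0],[0,0,0],[0,0,0]]}}

```text
t: 3.95
position: [0.3564, -0.2637, 0.1027]
ee_rot: [[1.0, 0.0, 0.006], [0.0, -1.0, -0.002], [0.006, 0.002, -1.0]]
force: [5.4, -0.2, 9.6]
grip_width: -0.0002
grip_force: 4.4
```

```bash
python3 - <<'E'
from workcell import robot, grab_frame
import cv2,numpy as np
s=robot.state(); print(s['t'],s['position'],s['force'])
a=grab_frame("wrist");b=grab_frame("scene")
cv2.imwrite("pics/c.png",np.hstack([a['image'][:,:,::-1][:, 120:520],cv2.resize(b['image'][100:300,280:480,::-1],(400,400))]))
E
```

```text
3.95 [ 0.35643242 -0.26369066  0.10266081] [ 5.41537147 -0.2376128   9.62826587]
```

View pics/c.png

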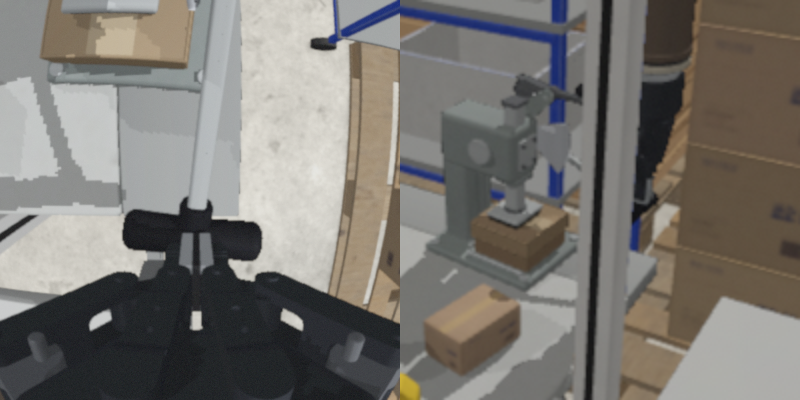

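The fingertips sit on the grip bar and the foot is on the lid. It's only just at the notch, so I'll push 5 mm more, then lift off and clear.

{"api": "arm_command", "payload": {"gripper": [-1,-1,-1,-1,-1,-1,-1,-1], "delta_pos": [[0.001,0,0.003],[0,0,0.003],[0,0,0],[0,0,0],[0,0,-0.006],[0,0,-0.01],[0,0,-0.01],[0,0,0]], "rot": [[0,0,0],[0,0,0],[0,0,0],[0,0,0],[0,0,0],[0,0,0],[0,0,0],[0,0,0]]}}

```text
t: 5.05
position: [0.3544, -0.2628, 0.1219]
ee_rot: [[1.0, -0.0, 0.001], [-0.0, -1.0, -0.0], [0.001, 0.0, -1.0]]
force: [-0.4, -0.2, 0.4]
grip_width: 0.0001
grip_force: 0.0
```

```bash
python3 - <<'E'
from workcell import robot, grab_frame
import cv2,numpy as np
s=robot.state(); print(s['t'],s['position'],s['force'])
a=grab_frame("wrist");b=grab_frame("scene")
cv2.imwrite("pics/d.png",np.hstack([a['image'][:,:,::-1][:, 120:520],cv2.resize(b['image'][100:300,280:480,::-1],(400,400))]))
E
```

```text
5.05 [ 0.35440977 -0.26282332  0.1218809 ] [-0.36878944 -0.20609732  0.35440171]
```

View pics/d.png

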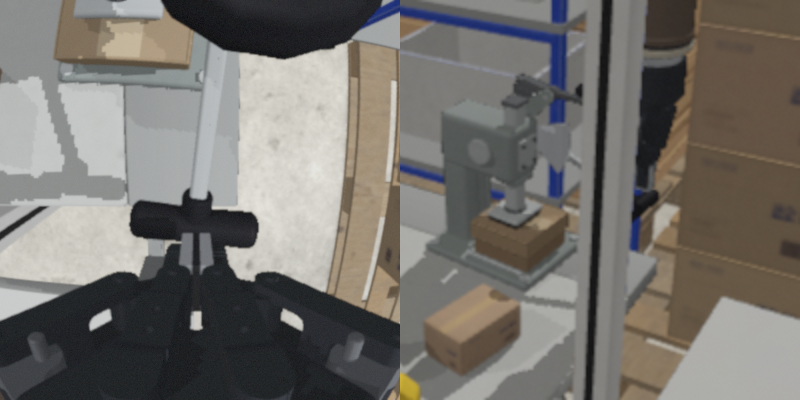

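The force is zero at z = 0.122, below the second notch's contact height of 0.143, so the lever holds in notch three with the fingers clear. I'll rise straight up, backing off a little from the button, and check the grip height.

{"api": "arm_command", "payload": {"gripper": [-1,-1,-1,-1,-1,-1,-1,-1], "delta_pos": [[-0.003,0,-0.02],[-0.002,0,-0.03],[0,0,-0.03],[0,0,-0.03],[0,0,-0.03],[0,0,-0.03],[0,0,0],[0,0,0]], "rot": [[0,0,0],[0,0,0],[0,0,0],[0,0,0],[0,0,0],[0,0,0],[0,0,0],[0,0,0]]}}

```text
t: 6.15
position: [0.3488, -0.2625, 0.2905]
ee_rot: [[1.0, -0.0, -0.001], [-0.0, -1.0, 0.001], [-0.001, -0.001, -1.0]]
force: [0.6, 0.3, -0.3]
grip_width: 0.0001
grip_force: 0.0
```

```bash
python3 - <<'E'
from workcell import robot, grab_frame
import cv2,numpy as np
from h import cloud
s=robot.state(); print(s['t'],s['position'],s['force'])
a=grab_frame("top");W=cloud(a);im=a['image']
m=(im.max(-1)<60)&(W[...,0]>.32)&(W[...,0]<.40)&(W[...,1]>-.31)&(W[...,1]<-.2)&(W[...,2]<.16)&(W[...,2]>.06)
p=W[m];print('grip',len(p)); print(p.mean(0),p.max(0),p.min(0))
m=(im.max(-1)<60)&(abs(W[...,0]-.44)<.025)&(abs(W[...,1]+.271)<.025)&(abs(W[...,2]-.238)<.015)
p=W[m];print('button',len(p)); print((p.max(0)+p.min(0))/2,p.mean(0))
w=grab_frame("wrist"); np.savez('w.npz',**w)
cv2.imwrite("pics/e.png",np.hstack([w['image'][:,:,::-1][:, 120:520],cv2.resize(im[150:290,300:440,::-1],(400,400))]))
E
```

```text
6.15 [ 0.34878302 -0.26250595  0.2904502 ] [ 0.556308    0.26874764 -0.25653297]
grip 160
[ 0.36167194 -0.25202767  0.10546015] [ 0.37634366 -0.22626817  0.11410348] [ 0.3494007  -0.29666478  0.09097527]
button 123
[ 0.44015745 -0.27122672  0.23598976] [ 0.4397243  -0.27045834  0.23829593]
```

View pics/e.png

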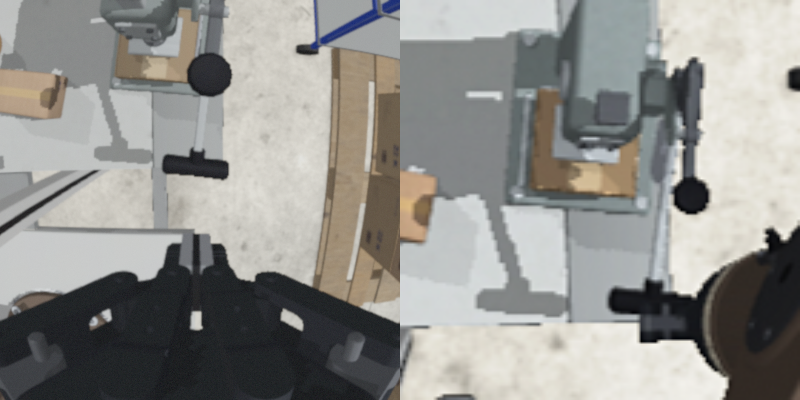

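The grip top is about 0.106 high, so the lever is in notch three. I'll move over the button, hover, and let the two seconds pass.

{"api": "arm_command", "payload": {"gripper": [-1,-1,-1,-1,-1,-1,-1,-1,-1,-1,-1,-1], "delta_pos": [[0.0182,0.0018,0],[0.0182,0.0018,0],[0.0182,0.0018,0],[0.0182,0.0018,0],[0.0182,0.0018,0],[0,0,0.02],[0,0,0.018],[0,0,0],[0,0,0],[0,0,0],[0,0,0],[0,0,0]], "rot": [[0,0,0],[0,0,0],[0,0,0],[0,0,0],[0,0,0],[0,0,0],[0,0,0],[0,0,0],[0,0,0],[0,0,0],[0,0,0],[0,0,0]]}}

```text
t: 7.75
position: [0.4403, -0.2718, 0.2536]
ee_rot: [[1.0, -0.0, 0.0], [-0.0, -1.0, -0.0], [0.0, 0.0, -1.0]]
force: [0.1, 1.2, 0.5]
grip_width: -0.0002
grip_force: 0.0
```

{"api": "arm_command", "payload": {"gripper": [-1,-1,-1,-1,-1,-1], "delta_pos": [[0,0,0],[0,0,0],[0,0,0.006],[0,0,0.006],[0,0,0.004],[0,0,0]], "rot": [[0,0,0],[0,0,0],[0,0,0],[0,0,0],[0,0,0],[0,0,0]]}}

```text
t: 8.5
position: [0.4397, -0.2717, 0.237]
ee_rot: [[1.0, -0.0, -0.001], [-0.0, -1.0, 0.0], [-0.001, -0.0, -1.0]]
force: [-1.6, 0.4, 0.9]
grip_width: -0.0001
grip_force: 0.5
```

{"api": "arm_command", "payload": {"gripper": [-1,-1,-1,-1,-1,-1,-1,-1], "delta_pos": [[0,0,0.004],[0,0,0.004],[0,0,0.003],[0,0,0.001],[0,0,0],[0,0,0],[0,0,0],[0,0,0]], "rot": [[0,0,0],[0,0,0],[0,0,0],[0,0,0],[0,0,0],[0,0,0],[0,0,0],[0,0,0]]}}

```text
t: 9.5
position: [0.4389, -0.272, 0.2276]
ee_rot: [[1.0, -0.001, -0.001], [-0.001, -1.0, -0.001], [-0.001, 0.001, -1.0]]
force: [-16.0, 5.6, 29.7]
grip_width: -0.0001
grip_force: 16.6
```

{"api": "arm_command", "payload": {"gripper": [-1,-1,-1,-1,-1,-1,-1,-1,-1,-1,-1,-1], "delta_pos": [[0,0,0],[0,0,0],[0,0,0],[0,0,0],[0,0,0],[0,0,0],[0,0,0],[0,0,0],[0,0,0],[0,0,0],[0,0,0],[0,0,0]], "rot": [[0,0,0],[0,0,0],[0,0,0],[0,0,0],[0,0,0],[0,0,0],[0,0,0],[0,0,0],[0,0,0],[0,0,0],[0,0,0],[0,0,0]]}}

```text
t: 11.0
position: [0.4388, -0.272, 0.2276]
ee_rot: [[1.0, -0.001, -0.001], [-0.001, -1.0, -0.001], [-0.001, 0.001, -1.0]]
force: [-14.6, 6.2, 30.1]
grip_width: 0.0
grip_force: 16.6
```

```bash
python3 - <<'E'
from workcell import robot, grab_frame
import cv2,numpy as np
s=robot.state(); print(s['t'],s['position'],s['force'])
a=grab_frame("scene")['image'];im=grab_frame("wrist")['image']
cv2.imwrite("pics/f.png",np.hstack([im[:,:,::-1][:, 120:520],cv2.resize(a[100:300,280:480,::-1],(400,400))]))
E
```

```text
11.0 [ 0.43884552 -0.27196139  0.22756948] [-14.56801593   6.23917316  30.05655285]
```

View pics/f.png

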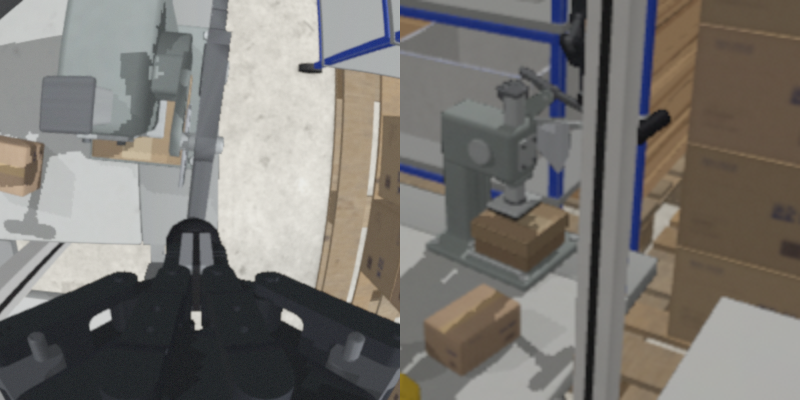

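In the scene crop the grip is at (653,124), the same place as at rest, so the lever is fully up and the foot is off the lid. I'll lift off and withdraw.

{"api": "arm_command", "payload": {"gripper": [-1,-1,-1,-1,-1,-1,-1,-1,-1], "delta_pos": [[0,0,-0.004],[0,0,-0.008],[0,0,-0.02],[0,0,-0.03],[0,0.03,-0.02],[0,0.04,0],[0,0.04,0],[0,0,0],[0,0,0]], "rot": [[0,0,0],[0,0,0],[0,0,0],[0,0,0],[0,0,0],[0,0,0],[0,0,0],[0,0,0],[0,0,0]]}}

```text
t: 12.22
position: [0.4404, -0.3812, 0.3069]
ee_rot: [[1.0, -0.0, -0.0], [-0.0, -1.0, 0.001], [-0.0, -0.001, -1.0]]
force: [-0.2, -0.5, 0.4]
grip_width: -0.0
grip_force: 0.0
```

```bash
python3 - <<'E'
from workcell import robot, grab_frame
import cv2,numpy as np
from h import cloud
a=grab_frame("top");W=cloud(a);im=a['image'];b=grab_frame("scene")['image']
m=(im.max(-1)<60)&(W[...,0]>.32)&(W[...,0]<.40)&(W[...,1]>-.31)&(W[...,1]<-.2)&(W[...,2]<.24)&(W[...,2]>.06)
p=W[m];print('grip',len(p)); print(p.mean(0) if len(p) else 0, p.max(0) if len(p) else 0)
f=dict(np.load('top0.npz'));W0=cloud(f)
for n,W_ in(('before',W0),('now',W)):
    r=(W_[...,0]>.43)&(W_[...,0]<.475)&(abs(W_[...,1]+.2)<.02)&(W_[...,2]>.03)&(W_[...,2]<.1)
    print(n,'lid z',np.median(W_[r][:,2]),r.sum())
    for u,v in [(350,208),(360,212),(370,213),(380,213)]: print(W_[v,u].round(4))
cv2.imwrite("pics/g.png",np.hstack([cv2.resize(im[120:290,300:440,::-1],(330,400)),cv2.resize(b[100:300,280:480,::-1],(400,400))]))
E
```

```text
grip 312
[ 0.35311517 -0.25977313  0.21613691] [ 0.37295373 -0.22524487  0.22494238]
before lid z 0.07007709303410481 96
[ 0.4818 -0.1753  0.0699]
[ 0.4706 -0.2005  0.0726]
[ 0.4674 -0.2263  0.0724]
[ 0.4672 -0.2529  0.068 ]
now lid z 0.061680026975032165 100
[ 0.4828 -0.1763  0.06  ]
[ 0.4719 -0.2022  0.0586]
[ 0.4683 -0.2277  0.0624]
[ 0.4679 -0.2543  0.0597]
```

View pics/g.png

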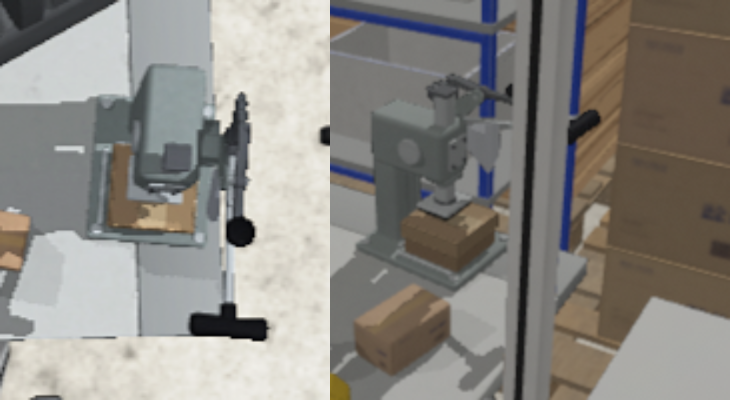

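The lid has gone down about 9 mm, to a height of about 0.060. The lever is back at rest, the button is up and the hand is clear.

```bash
python3 -c "
from workcell import robot
print(robot.hand_in())"
```

```text
the job is handed in; nothing more can be done
None
```

The carton is closed and the job is handed in: the lever held in its third notch for over two seconds with the hand off, the release button stayed down until the lever was all the way up, and the arm is clear; it took about 12 s.

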